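# Uncover the squeezer's dial and hold it on the third notch

### The arm

A 6-joint arm with a two-finger parallel gripper is mounted at the origin on the work surface. World frame = base frame: x ahead of the robot, y to its left, z up, the work surface at z = 0. Lengths are in m, angles in rad, forces in N, time in s.
With the tool pointing down it reaches from about 0.375 to 0.9 m from the base axis. Payload 3.1 kg.
Tool frame: the origin (TCP) lies between the finger pads, 19 mm behind the fingertips; this is the grasp point; x points along the fingers, y is the direction in which the jaws open and shut, and the axes are right-handed (so a half turn about x gives the same grasp; the last joint's range is limited). The gripper opens to 87 mm and grips with 3 to 60 N. Pads are 19 mm wide; open, the fingers measure 117 mm over their backs; the gripper's body (75 mm by 190 mm) begins 51 mm behind the grasp point.
Start: joints at [-0.178, 0.527, 1.433, -0, 1.181, -0.178], TCP at [0.625, 0, 0.241] pointing down, gripper open.
Joint ranges: [-3.08, 3.08], [-0.75, 2.2], [0.22, 2.44], [-1.43, 4.57], [0, 2.65], [-2.85, 2.85]. Speed limits (rad/s): [2.79, 2.79, 3.14, 3.14, 3.14, 3.14].

### API

Orientations are given as a unit quaternion [x, y, z, w].
In Python, from rig import get_obs, imaging, robot gives the robot as it stands.
- The arm moves only by the shell command python3 -m inch 'ROWS' [FORCE]. ROWS is JSON, a list of rows, each a list of 3 entries, a list of its own where there are three numbers: the finger opening in mm, from 0 to 87, then the shift along the tool's x, y, z in mm, then the turn, a rotation vector about the tool's x, y, z in degrees. In form: [[grip, [dx, dy, dz], [wx, wy, wz]], ...]. A call has 1 to 12 rows; each row shifts and turns the pose as measured when the row begins, along the tool's axes as they then stand; what a row does not reach is not made up. A row lasts 1/8 s, in which the tool goes at most 62.5 mm and 10.7 degrees, less where a joint would pass 70% of its speed; a pose out of reach is approached as far as the arm can. A call with a gripper value outside its range is refused whole. The fingers move at their own pace and stop on an object; FORCE is the grip in N (left out, the last holds). Time passes only in rows, so rows that do not move let the fingers close. It gives the time, the measured TCP pose, the force and the opening at its end, in the units of the state.
- get_obs(): the state, without advancing time (a new reading comes with each control period).
- imaging.camera(name): name is "scene" or "side" or "wrist"; returns the picture (400x640x3 uint8, red, green, blue); there is no depth.
- imaging.camera_params(name): a dict with "camera_matrix" (3x3 intrinsics, pixels), "xyz" and "rotation" of the camera in the world. Camera axes: x right, y down, z forward; pixel columns grow to the right and rows downward; lengths in m; the calibration is good to about 2 mm. A picture is of the moment at which its call begins: read the wrist's pose just before it. camera_params takes no time and is no camera call; for the wrist camera it gives the pose at the moment of the call.
- robot.hand_in(): hands the job in, once; it reports no verdict.
Trained networks look in the newest picture that a camera, given by its name, has taken for a name from the list of things; names that differ only in an ending like _2 or _b are one class to them, and where a whole thing is asked for, a point or a joint stands for the part that bears it (a point fixed in the world has none). Each returns a list of dicts, best first, with "confidence" (0 to 1); they miss things now and then, are a little off and sometimes report something else, mostly with a low value. They report only what shows in the picture. A call takes as long as a camera call. They do not tell look-alikes from the thing itself.
- imaging.cut_out(camera, target): "pixels" (400x640 bool, what is visible of it) and "box" ([centre column, centre row, width, height] in pixels, round what is visible of it).
- imaging.tip_of(camera, target): "pixel" ([column, row] in pixels: a listed point, or the origin of a listed thing).
The state is a dict: "time": time; "q": joint angles; "joint_velocities": joint speeds; "joint_torque": joint torques, N m; "position": TCP position; "tool_rot": TCP orientation; "ft_force": force on the tool from outside, world axes, zero at the start; "moment": the same for the moment, N m; "grip_width": finger opening in m.
Only numpy, scipy, OpenCV 4.12 (cv2) and the standard library are available. Lean on these libraries where they do the work, as an engineer would, in place of code of your own. Each camera call takes 0.05 s, during which the arm holds its last target. There are 200 camera calls.

### The job

Lift the loose steel cover plate off the two pins on the white electric squeezer base and lay it flat in the middle of the round cork mat, setting it down rather than dropping it. Then turn the spring-return dial that was under it clockwise past its first two notches to the third and last one, and finish while still holding it there with the fingers, because it springs back to off if let go. Leave the jar, saucer, mug and pepper mill where they stand.

Things in the scene. Friction and masses are not known exactly. Their poses are not given: they have to be found in the camera images.
- base: Fixed white electric citrus-squeezer base, 140 (x) x 325 (y) mm, deck 70 mm high. Origin: underside, below the dial's axis; base spans y = -235 to +90 mm. The two-piece squeezer (116 mm bowl, ribbed cone, top 150 mm above the table) is at y = -166 mm. Uprights at y = +70 and -70 mm (50 along x, 22 along y, tops 120 mm above the table) each bear a steel pin 8 mm across, 16 mm long. z up.
- plate: Loose steel cover plate, 96 (x) x 170 (y) x 5 mm, 130 to 250 g, lying on the base's uprights over the dial, with holes 12.5 mm across at y = +70 and -70 mm round the pins. In its middle a black bar grip, 16 (x) x 56 (y) mm, its top 31 mm above the plate's underside. Origin: centre of the underside; z up. To free it lift it straight up more than 20 mm.
- plate_grip (a point): Point in the middle of the plate's black bar grip, 28 mm above the plate's underside (3 mm below the top of the grip): a TCP here holds the grip, fingers closing along the plate's x, with the fingertips just above the plate.
- mat: Round cork mat, fixed on the table, 200 mm across, 6 mm thick. Origin: centre of its underside.
- dial (a joint): Dial angle in rad: rests at 0 (off) and grows clockwise seen from above. Notches felt at 0.4, 0.8 and the third and last at 1.2 (counts above 1.08); stop at 1.32. No notch holds it: a spring returns it to 0 from anywhere, 0.03 N m near 0 to 0.08 N m at 1.2, and about 0.02 N m more over a notch.
- dial_grip (a point): On the axis of the dial: orange bar 14 (x) x 56 (y) mm, 28 mm high, across a black disc 64 mm wide. The point is 102 mm above the table, 6 mm below the bar's top: a TCP here grips the bar, fingers closing along x, tips just above the disc. Axes turn with the bar: y along it to its white pointer mark, 0.6 rad anticlockwise (from above) of the base's y at off, 0.6 clockwise at the third notch.
- jar: Loose lidded glass jar, 72 mm across, 110 mm high, steel lid; a bystander beyond the base. Origin: centre of the underside.
- saucer: Loose white ceramic saucer, 140 mm across, 20 mm high; a bystander. Origin: centre of the underside.
- mug: Loose blue mug, 80 mm across, 90 mm high; a bystander. Origin: centre of the underside.
- mill: Loose wooden pepper mill, 54 mm across, 137 mm high; a bystander. Origin: centre of the underside.
Things that resemble listed ones, but are neither listed nor needed, are in the scene too. Several things have the shape of the plate; the one meant has the colours described above.

How it is judged:
On the way, in this order (a step that is already met when the one before it is completed fails the run):
1. the plate is lifted clear of the pins in the fingers (z of plate in the frame of base above 0.14 m and contact force between the fingers and plate above 0.5 N), for 0.1 s.
2. the plate lies flat on the middle of the mat, let go and at rest, the dial not yet on the third notch (horizontal distance between plate and mat below 0.035 m and z of plate in the frame of mat below 0.012 m and angle between plate's own z axis and vertical below 0.1 rad and contact force between the fingers and plate below 0.1 N and linear speed of plate below 0.03 m/s and value of joint dial below 1 rad), for 0.3 s.
3. the fingers hold the dial on its third notch (value of joint dial above 1.08 rad and contact force between the fingers and dial above 1 N), for 0.5 s.
At the end, for the whole second after the job is handed in: The plate lies flat on the mat (tilt under 0.1 rad, underside within 12 mm of the mat's underside height), its centre within 35 mm of the mat's, at rest and not touched by the fingers; the dial is on the third notch (above 1.08 rad) and the fingers still press on its bar with more than 1 N (all of step 3 and horizontal distance between plate and mat below 0.035 m and z of plate in the frame of mat below 0.012 m and angle between plate's own z axis and vertical below 0.1 rad and contact force between the fingers and plate below 0.1 N and linear speed of plate below 0.03 m/s); the arm keeps its last pose, push and grip.
It fails at once if the plate is dropped: falling faster than 0.6 m/s out of the fingers (contact force between the fingers and plate below 0.05 N and linear speed of plate above 0.6 m/s).
It fails at once if the jar, saucer, mug or pepper mill is shifted more than 30 mm or tipped (distance of any of jar, saucer, mug, mill from where it was at the start of the episode above 0.03 m or angle between any of jar, saucer, mug, mill's own z axis and vertical above 0.4 rad).
It also fails if it takes over 61 s, if anything falls off the work surface, if the arm or the gripper's body presses on something with over 40 N, if the wrist force passes 120 N, or if a joint passes its speed limit or range.

## Working session

There is one attempt and no reset: what is moved stays moved. The work goes in short steps, Python scripts to look and compute and a shell command to move; the robot and the scene stay as the last step left them, time stands still between calls to the robot, and variables do not carry over. Pictures are saved under pics/ and viewed, about 8 in all and at most 12, crops included, and the job is handed in when it is done.

```bash
ls; mkdir -p pics; cat > h.py <<'E'
import numpy as np, cv2
from rig import get_obs, imaging, robot
from scipy.spatial.transform import Rotation as R
def ray(cam,px,P=None):
    P=P or imaging.camera_params(cam); K=np.array(P["camera_matrix"]); Rm=np.array(P["rotation"])
    if Rm.shape!=(3,3): Rm=R.from_quat(Rm).as_matrix()
    d=Rm@np.linalg.inv(K)@[px[0],px[1],1]; return np.array(P["xyz"]),d/np.linalg.norm(d)
def atz(cam,px,z,P=None):
    o,d=ray(cam,px,P); return o+d*(z-o[2])/d[2]
def tri(obs):
    A=np.zeros((3,3));b=np.zeros(3)
    for o,d in obs:
        M=np.eye(3)-np.outer(d,d);A+=M;b+=M@o
    return np.linalg.solve(A,b)
def proj(cam,X,P=None):
    P=P or imaging.camera_params(cam); K=np.array(P["camera_matrix"]); Rm=np.array(P["rotation"])
    if Rm.shape!=(3,3): Rm=R.from_quat(Rm).as_matrix()
    c=K@(Rm.T@(np.array(X)-P["xyz"])); return c[:2]/c[2]
def save(n,im): cv2.imwrite("pics/"+n,im[:,:,::-1])
E
python3 - <<'E'
from h import *
np.set_printoptions(precision=3,suppress=True)
print(get_obs())
ims=[]
for c in("scene","side"):
    im=imaging.camera(c); save(c+"0.png",im); print(c,imaging.camera_params(c))
    for t in("base","plate","plate_grip","mat","dial_grip","jar","saucer","mug","mill"):
        z={"plate":.12,"plate_grip":.148,"dial_grip":.102}.get(t,0)
        for r in imaging.tip_of(c,t): print(c,t,round(r["confidence"],2),np.array(r["pixel"]),atz(c,r["pixel"],z))
E
```

```text
pics
{'time': 0.0, 'q': array([-0.179,  0.528,  1.434, -0.   ,  1.181, -0.179]), 'joint_velocities': array([-0.001, -0.001, -0.   , -0.002,  0.   , -0.001]), 'joint_torque': array([ -0.001, -44.005, -17.659,   0.063,   0.058,  -0.   ]), 'position': array([0.624, 0.   , 0.24 ]), 'tool_rot': array([ 0.5  ,  0.501, -0.5  ,  0.499]), 'ft_force': array([ 0.049,  0.348, -0.462]), 'moment': array([0.013, 0.006, 0.   ]), 'grip_width': 0.08685730414828617}
scene {'camera_matrix': array([[369.638,   0.   , 325.965],
       [  0.   , 369.638, 199.807],
       [  0.   ,   0.   ,   1.   ]]), 'xyz': array([1.175, 0.498, 0.73 ]), 'rotation': array([ 0.44 ,  0.774, -0.395, -0.226])}
scene base 0.9 [283.9 214.8] [ 0.446 -0.09   0.   ]
scene plate 0.95 [281.2 181.4] [ 0.438 -0.097  0.12 ]
scene plate 0.86 [368.5 220.7] [0.473 0.211 0.12 ]
scene plate 0.59 [439.7 210.3] [0.333 0.357 0.12 ]
scene plate 0.51 [281.2 163.3] [ 0.35  -0.161  0.12 ]
scene plate_grip 0.66 [441.6 203.8] [0.341 0.36  0.148]
scene plate_grip 0.64 [277.3 173.9] [ 0.444 -0.104  0.148]
scene plate_grip 0.62 [373.  211.2] [0.464 0.21
[... 744 characters left out ...]
5  0.037 0.12 ]
side plate 0.72 [312.1 248.3] [ 0.447 -0.096  0.12 ]
side plate 0.71 [221.5 174.6] [0.21  0.185 0.12 ]
side plate 0.62 [192.9 359.3] [ 0.218 -0.345  0.12 ]
side plate_grip 0.93 [188.4 354. ] [ 0.216 -0.349  0.148]
side plate_grip 0.84 [315.1 237.6] [ 0.454 -0.088  0.148]
side plate_grip 0.83 [267.4 202.3] [0.343 0.036 0.148]
side plate_grip 0.59 [219.1 167.2] [0.208 0.183 0.148]
side mat 0.62 [341.8 180.6] [0.562 0.284 0.   ]
side jar 0.93 [428.8 237.4] [ 0.778  0.027 -0.   ]
side saucer 0.97 [409.  199.8] [0.757 0.182 0.   ]
side saucer 0.42 [443.4 283.3] [ 0.774 -0.127  0.   ]
side mug 0.89 [444.3 283.9] [ 0.776 -0.129 -0.   ]
side mill 0.6 [375.4 154. ] [0.693 0.42  0.   ]
```

View pics/scene0.png

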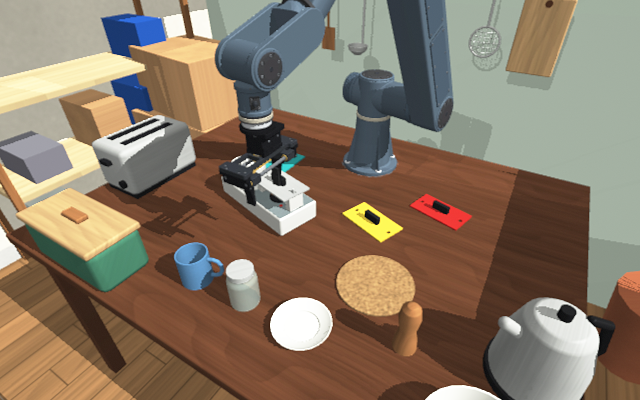

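View pics/side0.png

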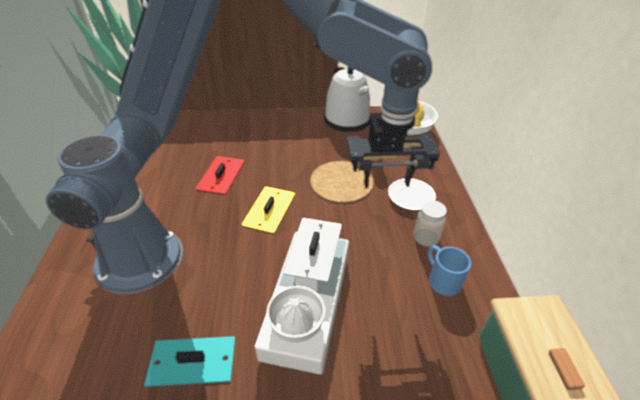

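Scene view: the steel plate on the white base is at about scene (290,185) and side (313,247). The candidates in the side view are steel (313,247), yellow (269,209), red (220,174) and teal (191,358). By the description I choose the steel one on the uprights. The cork mat is at scene (375,284) and side (342,181).

```bash
python3 - <<'E'
from h import *
np.set_printoptions(precision=3,suppress=True)
P=imaging.camera_params("wrist"); print(P, get_obs()["position"])
S=imaging.camera("side"); C=imaging.camera("scene")
print("grip tri",tri([ray("scene",(277.3,173.9)),ray("side",(315.1,237.6))]),"plate tri",tri([ray("scene",(281.2,181.4)),ray("side",(312.1,248.3))]))
print("base tri",tri([ray("scene",(283.9,214.8)),ray("side",(314.6,280.3))]))
for c in("scene","side"):
    for r in imaging.cut_out(c,"mat"):
        ys,xs=np.nonzero(r["pixels"]); 
        p=np.array([atz(c,(x,y),.006) for x,y in zip(xs[::5],ys[::5])]); print(c,"mat",r["confidence"],r["box"],(p.min(0)+p.max(0))/2,np.ptp(p,axis=0))
for r in imaging.cut_out("side","plate"):
    ys,xs=np.nonzero(r["pixels"]); p=np.array([atz("side",(x,y),.125)[:2] for x,y in zip(xs,ys)]).astype(np.float32)
    print("plate",r["confidence"],r["box"],cv2.minAreaRect(p))
a=cv2.resize(S[200:370,250:360],None,fx=3,fy=3); b=cv2.resize(C[140:240,210:330],None,fx=3,fy=3)
o=np.zeros((510,700,3),np.uint8);o[:,:330]=a;o[:300,335:695]=b;save("crop1.png",o)
E
```

```text
{'camera_matrix': array([[324.847,   0.   , 319.286],
       [  0.   , 324.847, 199.386],
       [  0.   ,   0.   ,   1.   ]]), 'xyz': array([0.625, 0.073, 0.385]), 'rotation': array([ 0.991,  0.   , -0.001,  0.134])} [0.625 0.    0.241]
grip tri [ 0.454 -0.096  0.156] plate tri [ 0.445 -0.095  0.123]
base tri [ 0.449 -0.093 -0.002]
scene mat 0.75 [373.5, 286.0, 79.0, 61.2] [0.561 0.276 0.006] [0.198 0.194 0.   ]
plate 0.94 [271.1, 208.6, 51.1, 41.5] ((0.34307560324668884, 0.03809530287981033), (0.15420669317245483, 0.08742987364530563), 68.46109771728516)Traceback (most recent call last):
  File "<stdin>", line 12, in <module>
  File "h.py", line 9, in atz
    o,d=ray(cam,px,P); return o+d*(z-o[2])/d[2]
        ~~~^^^^^^^^^^
  File "h.py", line 5, in ray
    P=P or imaging.camera_params(cam); K=np.array(P["camera_matrix"]); Rm=np.array(P["rotation"])
           ~~~~~~~~~~~~~~~~~~~~~^^^^^
ValueError: time passes only in moves, steps and waits
```

```bash
sed -i 's/P=P or imaging.camera_params(cam);/P=P or par(cam);/' h.py; cat >> h.py <<'E'
_c={}
def par(c):
    if c not in _c: _c[c]=imaging.camera_params(c)
    return _c[c]
E
python3 - <<'E'
from h import *
np.set_printoptions(precision=3,suppress=True)
S=imaging.camera("side"); C=imaging.camera("scene")
print(R.from_quat(get_obs()["tool_rot"]).as_matrix())
for c in("side",):
    for r in imaging.cut_out(c,"mat"):
        ys,xs=np.nonzero(r["pixels"]); p=np.array([atz(c,(x,y),.006) for x,y in zip(xs,ys)]); print(c,"mat",r["confidence"],r["box"],(p.min(0)+p.max(0))/2,np.ptp(p,axis=0))
hsv=cv2.cvtColor(S,cv2.COLOR_RGB2HSV); print(hsv[247,300],hsv[230,330])
for r in imaging.cut_out("side","plate"):
    ys,xs=np.nonzero(r["pixels"]); p=np.array([atz("side",(x,y),.125)[:2] for x,y in zip(xs,ys)]).astype(np.float32)
    print("plate",r["confidence"],r["box"],cv2.minAreaRect(p))
a=cv2.resize(S[200:370,250:360],None,fx=3,fy=3); b=cv2.resize(C[140:240,210:330],None,fx=3,fy=3)
o=np.zeros((510,700,3),np.uint8);o[:,:330]=a;o[:300,335:695]=b;save("crop1.png",o)
E
```

```text
[[-0.  1. -0.]
 [ 0. -0. -1.]
 [-1. -0. -0.]]
side mat 0.91 [341.1, 179.9, 57.3, 43.5] [0.558 0.278 0.006] [0.193 0.203 0.   ]
[  0   0 246] [ 30   1 246]
plate 0.91 [269.6, 210.2, 52.2, 42.5] ((0.34402182698249817, 0.03827295079827309), (0.14854329824447632, 0.0839930847287178), 68.98190307617188)
plate 0.86 [190.0, 360.6, 86.6, 52.7] ((0.21551696956157684, -0.34781432151794434), (0.08681539446115494, 0.14718148112297058), 89.27428436279297)
plate 0.84 [220.1, 175.8, 48.1, 37.4] ((0.2080262005329132, 0.18267354369163513), (0.15173974633216858, 0.08671973645687103), 74.48545837402344)
plate 0.64 [312.2, 250.0, 54.8, 65.0] ((0.4510888457298279, -0.09719754010438919), (0.17611628770828247, 0.09951992332935333), 73.37782287597656)
plate 0.4 [429.9, 225.6, 27.1, 46.4] ((0.739747941493988, -0.03178539127111435), (0.16287006437778473, 0.06481169164180756), 63.769561767578125)
```

View pics/crop1.png

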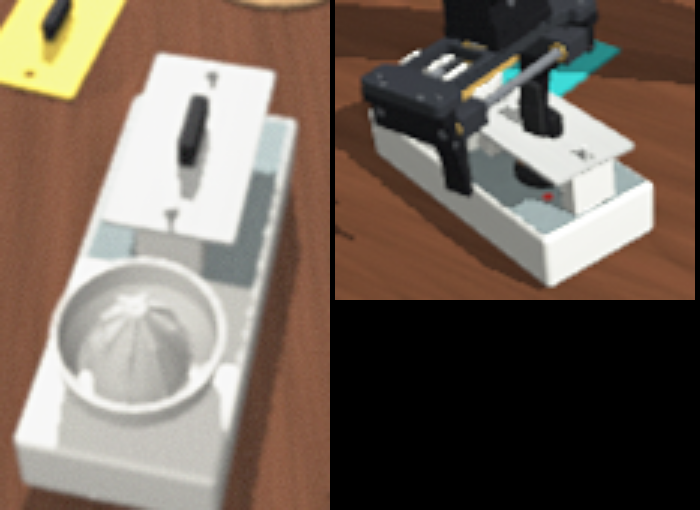

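The crop confirms the target: a grey-white steel plate with a black grip and two pins through it, on the white base. I'll move above it.

```bash
python3 -m inch '[[87,[0,-35,19],[0,0,0]],[87,[0,-35,19],[0,0,0]],[87,[0,-35,19],[0,0,0]],[87,[0,-35,19],[0,0,0]],[87,[0,-35,20],[0,0,0]],[87,[0,0,0],[8.3,0,0]],[87,[0,0,0],[8.3,0,0]],[87,[0,0,0],[0,0,0]],[87,[0,0,0],[0,0,0]]]' 30
cat > w.py <<'E'
from h import *
np.set_printoptions(precision=4,suppress=True)
def look(targets,name):
    o=get_obs(); P=imaging.camera_params("wrist"); im=imaging.camera("wrist"); save(name,im)
    T=R.from_quat(o["tool_rot"]).as_matrix(); print("TCP",o["position"],"tool",T.round(3).tolist(),"F",o["ft_force"],"w",o["grip_width"])
    for t,z in targets:
        for r in imaging.tip_of("wrist",t): 
            X=atz("wrist",r["pixel"],z,P); print(t,round(r["confidence"],2),np.array(r["pixel"]),X,"tool mm",T.T@(X-o["position"])*1e3)
        for r in imaging.cut_out("wrist",t)[:2]:
            c=max(cv2.findContours(r["pixels"].astype(np.uint8),0,1)[0],key=len)[:,0]
            p=np.array([atz("wrist",q,z,P)[:2] for q in c]).astype(np.float32); print(" cut",round(r["confidence"],2),np.array(r["box"]),cv2.minAreaRect(p))
    return im,P,T,o
E
python3 - <<'E'
from w import *
look([("plate",.125),("plate_grip",.148),("base",0)],"w1.png")
E
```

```text
time: 2.58
position: [0.4458, -0.0991, 0.2419]
tool_rot: [0.569, 0.42, -0.567, 0.423]
ft_force: [0.3, 0.2, 0.1]
grip_width: 0.0869
TCP [ 0.4458 -0.0991  0.2419] tool [[0.004, 0.957, -0.29], [-0.002, -0.29, -0.957], [-1.0, 0.005, 0.001]] F [0.2678 0.1739 0.0992] w 0.08685479482884519
plate 0.61 [322.4 194.6] [ 0.4503 -0.0949  0.125 ] tool mm [116.8912   2.5835  -5.4348]
 cut 0.85 [140.8  27.6  97.7  55.3] ((0.36110514402389526, 0.06532590091228485), (0.0357791967689991, 0.06725051999092102), 69.34857177734375)
 cut 0.72 [321.9 174.5 128.5 178.4] ((0.4546572268009186, -0.08523736149072647), (0.14733895659446716, 0.09658896178007126), 74.0717544555664)
plate_grip 0.57 [321.8 202.3] [ 0.4496 -0.0948  0.148 ] tool mm [93.8878  1.943  -5.3615]
 cut 0.84 [140.4  29.1  95.4  55.4] ((0.37030813097953796, 0.056859128177165985), (0.03259963169693947, 0.061420194804668427), 69.7406005859375)
 cut 0.59 [213.9 322.3  40.1  33.6] ((0.3292709290981293, -0.17040157318115234), (0.027246903628110886, 0.03308837115764618), 79.01414489746094)
 cut 0.62 [321.7 210.2 145.4 250.8] ((0.5229406952857971, -0.1327861249446869), (0.21955719590187073, 0.011742145754396915), 74.05974578857422)
```

View pics/w1.png

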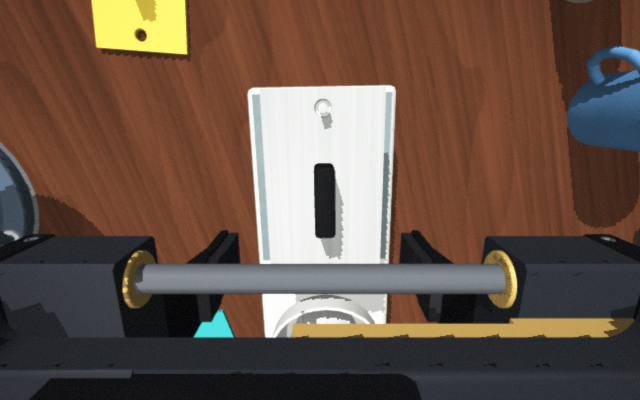

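The wrist view shows the grip bar at (325,200) with the tool nearly aligned to it. The shift is about x +94, y +3.5, z -5 mm, with a turn of about -1°.

```bash
python3 -m inch '[[60,[0,3,-5],[-0.9,0,0]],[60,[20,0,0],[0,0,0]],[60,[20,0,0],[0,0,0]],[60,[20,0,0],[0,0,0]],[60,[20,0,0],[0,0,0]],[60,[0,0,0],[0,0,0]],[60,[0,0,0],[0,0,0]]]' 30
python3 - <<'E'
from w import *
look([("plate_grip",.148)],"w2.png")
E
```

```text
time: 3.8
position: [0.4541, -0.0946, 0.1607]
tool_rot: [0.566, 0.424, -0.562, 0.43]
ft_force: [0.4, 0.6, -0.1]
grip_width: 0.0599
TCP [ 0.4541 -0.0946  0.1607] tool [[0.009, 0.962, -0.271], [-0.003, -0.271, -0.962], [-1.0, 0.009, 0.001]] F [ 0.3736  0.5942 -0.0807] w 0.059851288376058166
plate_grip 0.9 [316.1 256.5] [ 0.4524 -0.0953  0.148 ] tool mm [12.6774 -1.5402  1.0697]
 cut 0.7 [316.1 206.2 184.2 233.7] ((0.46259698271751404, -0.05723654478788376), (0.08736991882324219, 0.08446789532899857), 73.687744140625)
 cut 0.69 [ 84.5  24.9 122.9  41. ] ((0.3869698643684387, 0.0387040376663208), (0.01636478491127491, 0.05271445959806442), 74.34039306640625)
```

```bash
python3 -m inch '[[60,[6,-1,1],[0,0,-0.5]],[60,[6,0,0],[0,0,0]],[60,[0,0,0],[0,0,0]],[0,[0,0,0],[0,0,0]],[0,[0,0,0],[0,0,0]],[0,[0,0,0],[0,0,0]],[0,[0,0,0],[0,0,0]],[0,[0,0,0],[0,0,0]]]' 35
```

```text
time: 4.95
position: [0.4531, -0.0957, 0.1492]
tool_rot: [0.564, 0.426, -0.564, 0.428]
ft_force: [-1.5, 0.4, 2.3]
grip_width: 0.0177
```

```bash
python3 -m inch '[[0,[0,0,0],[0,0,0]],[0,[0,0,0],[0,0,0]],[0,[-8,0,0],[0,0,0]],[0,[-8,0,0],[0,0,0]],[0,[-8,0,0],[0,0,0]],[0,[-8,0,0],[0,0,0]],[0,[-15,0,0],[0,0,0]],[0,[-15,0,0],[0,0,0]],[0,[-20,0,0],[0,0,0]],[0,[-20,0,0],[0,0,0]],[0,[0,0,0],[0,0,0]],[0,[0,0,0],[0,0,0]]]'
python3 - <<'E'
from w import *
im,P,T,o=look([("plate_grip",o["position"][2]) if 0 else ("dial_grip",.102)],"w3.png")
C=imaging.camera("scene");save("s3.png",C)
a=np.zeros((600,640,3),np.uint8);a[:400]=im;a[400:]=cv2.resize(C[80:280,150:470],(640,400))[100:300];save("c3.png",a)
E
```

```text
time: 6.45
position: [0.4516, -0.0948, 0.2568]
tool_rot: [0.564, 0.426, -0.564, 0.428]
ft_force: [-0.4, 0.7, -3.3]
grip_width: 0.0157
TCP [ 0.4516 -0.0948  0.2568] tool [[0.002, 0.962, -0.272], [-0.002, -0.272, -0.962], [-1.0, 0.002, 0.001]] F [-0.4129  0.6667 -3.2904] w 0.015662384606976325
```

View pics/c3.png

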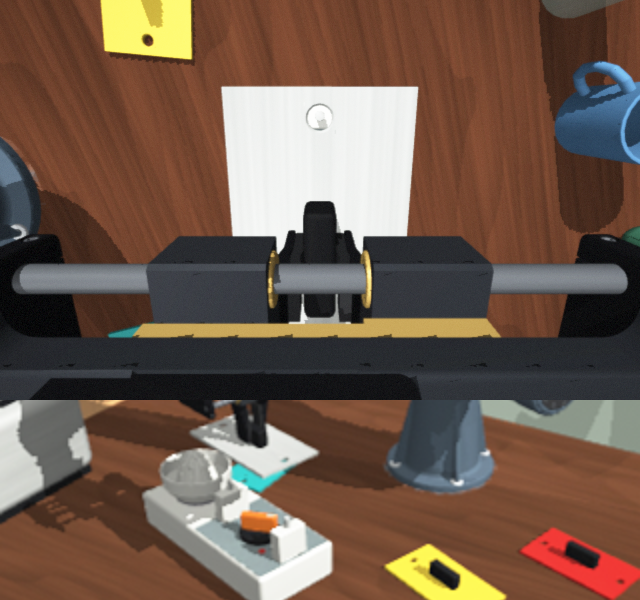

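The plate is held level, and the orange dial is now visible on the base. I'll carry the plate over the mat.

```bash
python3 -m inch '[[0,[0,0,-15],[0,0,0]],[0,[0,0,-30],[0,0,0]],[0,[0,0,-40],[0,0,0]],[0,[0,0,-40],[0,0,0]],[0,[0,0,-40],[0,0,0]],[0,[0,0,-40],[0,0,0]],[0,[0,0,-40],[0,0,0]],[0,[0,0,-40],[0,0,0]],[0,[0,0,-40],[0,0,0]],[0,[0,0,-40],[0,0,0]],[0,[0,0,-20],[0,0,0]],[0,[0,0,0],[0,0,0]]]'
python3 - <<'E'
from w import *
look([("mat",.006)],"w4.png")
E
```

```text
time: 8.15
position: [0.5558, 0.2973, 0.2497]
tool_rot: [-0.561, -0.43, 0.566, -0.425]
ft_force: [0.4, 0.1, -3.0]
grip_width: 0.0155
TCP [0.5558 0.2973 0.2497] tool [[-0.01, 0.963, -0.27], [0.001, -0.27, -0.963], [-1.0, -0.01, 0.002]] F [ 0.4123  0.1192 -3.0079] w 0.015455633256963208
 cut 0.75 [320.4 118.2  16.4  23.6] ((0.570791482925415, 0.35966062545776367), (0.02582315169274807, 0.024374471977353096), 74.35375213623047)
```

```bash
python3 -m inch '[[0,[0,9,18],[0,0,0.5]],[0,[20,0,0],[0,0,0]],[0,[30,0,0],[0,0,0]],[0,[30,0,0],[0,0,0]],[0,[30,0,0],[0,0,0]],[0,[30,0,0],[0,0,0]],[0,[25,0,0],[0,0,0]],[0,[15,0,0],[0,0,0]],[0,[0,0,0],[0,0,0]],[0,[0,0,0],[0,0,0]]]'
python3 - <<'E'
from w import *
o=get_obs();print(o["position"],R.from_quat(o["tool_rot"]).as_matrix(),o["ft_force"])
S=imaging.camera("side");C=imaging.camera("scene")
a=np.zeros((600,640,3),np.uint8);a[:300]=cv2.resize(S[100:250,200:520],(640,300));a[300:]=cv2.resize(C[200:350,200:520],(640,300));save("c5.png",a)
E
```

```text
time: 9.55
position: [0.5651, 0.2518, 0.071]
tool_rot: [0.568, 0.417, -0.568, 0.425]
ft_force: [-0.2, 0.4, -3.3]
grip_width: 0.0157
[0.5651 0.2518 0.071 ] [[ 0.0067  0.957  -0.2901]
 [-0.0086 -0.29   -0.957 ]
 [-0.9999  0.0089  0.0063]] [-0.2353  0.3995 -3.3263]
```

View pics/c5.png

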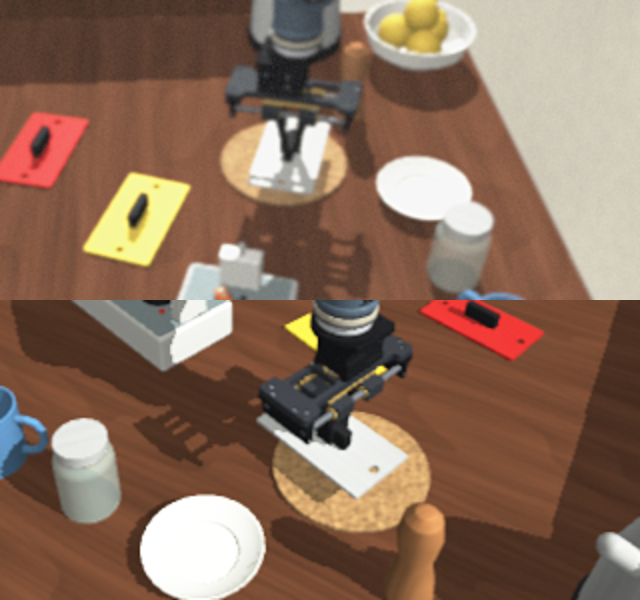

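The plate is level above the mat, about 25 mm short of its centre along -y. I'll correct that and then lower it.

```bash
python3 -m inch '[[0,[0,-6,-11],[0,0.3,-0.5]],[0,[0,-6,-11],[0,0,0]],[0,[0,0,0],[0,0,0]],[0,[0,0,0],[0,0,0]],[0,[0,0,0],[0,0,0]],[0,[12,0,0],[0,0,0]],[0,[8,0,0],[0,0,0]],[0,[0,0,0],[0,0,0]],[0,[0,0,0],[0,0,0]]]'
```

```text
time: 10.78
position: [0.5598, 0.2793, 0.0506]
tool_rot: [0.568, 0.422, -0.567, 0.422]
ft_force: [-1.1, 0.5, -2.1]
grip_width: 0.0157
```

```bash
python3 - <<'E'
from w import *
o=get_obs();T=R.from_quat(o["tool_rot"]).as_matrix();print(o["position"],T,T.T@(np.array([.5595,.277,.035])-o["position"])*1e3)
E
```

```text
[0.5598 0.2793 0.0506] [[ 0.0015  0.9575 -0.2883]
 [ 0.     -0.2883 -0.9575]
 [-1.      0.0014 -0.0004]] [15.59    0.3361  2.3238]
```

```bash
python3 -m inch '[[0,[5,0,1],[0,0,0]],[0,[4,0,1],[0,0,0]],[0,[3,0,0],[0,0,0]],[0,[2,0,0],[0,0,0]],[0,[0,0,0],[0,0,0]],[0,[0,0,0],[0,0,0]]]'
```

```text
time: 11.52
position: [0.5596, 0.2773, 0.036]
tool_rot: [0.568, 0.421, -0.567, 0.422]
ft_force: [0.6, 0.1, -2.9]
grip_width: 0.0154
```

```bash
python3 -m inch '[[0,[1.5,0,0],[0,0,0]],[0,[1.5,0,0],[0,0,0]],[0,[0,0,0],[0,0,0]]]'
```

```text
time: 11.9
position: [0.56, 0.2775, 0.0357]
tool_rot: [0.568, 0.421, -0.566, 0.422]
ft_force: [-0.8, -0.2, -2.1]
grip_width: 0.0159
```

```bash
python3 -m inch '[[0,[2,0,0],[0,0,0]],[0,[2,0,0],[0,0,0]],[0,[1,0,0],[0,0,0]]]'
```

```text
time: 12.28
position: [0.5602, 0.2776, 0.0352]
tool_rot: [0.569, 0.421, -0.566, 0.423]
ft_force: [-0.8, -0.3, 2.0]
grip_width: 0.0158
```

The force has gone from -3 to +2 N, so the plate is on the mat. I'll release, retract and look.

```bash
python3 -m inch '[[25,[0,0,0],[0,0,0]],[45,[0,0,0],[0,0,0]],[45,[0,0,0],[0,0,0]],[45,[0,0,0],[0,0,0]],[45,[0,0,0],[0,0,0]],[45,[-10,0,0],[0,0,0]],[45,[-25,0,0],[0,0,0]],[45,[-40,0,0],[0,0,0]],[45,[-50,0,0],[0,0,0]],[45,[-50,0,0],[0,0,0]],[45,[-45,0,0],[0,0,0]],[45,[0,0,0],[0,0,0]]]'
python3 - <<'E'
from w import *
im,P,T,o=look([("mat",.006),("plate",.006),("plate_grip",.034)],"w6.png")
S=imaging.camera("side");C=imaging.camera("scene");save("s6.png",S)
for t,z in(("plate_grip",.034),("plate",.006),("mat",0)):
  for r in imaging.tip_of("scene",t): print("scene",t,r["pixel"],atz("scene",r["pixel"],z))
a=np.zeros((600,640,3),np.uint8);a[:400]=im;a[400:,:320]=C[200:400,220:540];a[400:,320:]=S[130:330,200:520];save("c6.png",a)
E
```

```text
time: 13.78
position: [0.5603, 0.2777, 0.2652]
tool_rot: [0.57, 0.421, -0.565, 0.423]
ft_force: [-0.4, -0.6, -0.8]
grip_width: 0.045
TCP [0.5603 0.2777 0.2652] tool [[0.009, 0.958, -0.288], [0.002, -0.288, -0.958], [-1.0, 0.008, -0.004]] F [-0.4153 -0.617  -0.7568] w 0.04497125744940399
 cut 0.75 [317.8 165.4 153.4 159.6] ((0.562018632888794, 0.2875628173351288), (0.18283332884311676, 0.19863711297512054), 73.1103286743164)
 cut 0.45 [318.1 168.9  83.2 138.2] ((0.5593085289001465, 0.2758476138114929), (0.1731431633234024, 0.09835037589073181), 73.20964813232422)
plate 0.96 [ 22.6 212.3] [0.1793 0.3366 0.006 ] tool mm [ 255.9753 -383.792    54.5043]
plate 0.66 [319.9 173.1] [0.5621 0.2746 0.006 ] tool mm [259.215    0.5863   3.6164]
 cut 0.98 [318.7 170.6  88.2 136.6] ((0.560458242893219, 0.27607274055480957), (0.17223010957241058, 0.09897259622812271), 73.71764373779297)
 cut 0.8 [ 36.6 207.5  73.2 119.4] ((0.1838948130607605, 0.339485764503479), (0.15379315614700317, 0.0903807207942009), 74.39737701416016)
plate_grip 0.71 [  0.3 220.1] [0.1764 0.3363 0.034 ] tool mm [ 227.9502 -386.
[... 163 characters left out ...]
, 0.3407973051071167), (0.13883458077907562, 0.08584709465503693), 58.9082145690918)
 cut 0.66 [319.9 168.8  81.8 137.1] ((0.5613484978675842, 0.2812530994415283), (0.15994460880756378, 0.09263908118009567), 73.40000915527344)
scene plate_grip [375.7, 271.3] [0.5486 0.2735 0.034 ]
scene plate_grip [282.3, 152.0] [ 0.1607 -0.3027  0.034 ]
scene plate_grip [373.6, 212.6] [0.3299 0.1667 0.034 ]
scene plate_grip [442.7, 202.8] [0.1706 0.334  0.034 ]
scene plate [377.6, 278.8] [0.5447 0.2795 0.006 ]
scene plate [368.9, 220.1] [0.338  0.1568 0.006 ]
scene plate [438.8, 211.0] [0.1806 0.3296 0.006 ]
scene plate [282.9, 164.0] [ 0.1967 -0.2759  0.006 ]
scene mat [370.7, 283.4] [0.5629 0.269  0.    ]
```

View pics/c6.png

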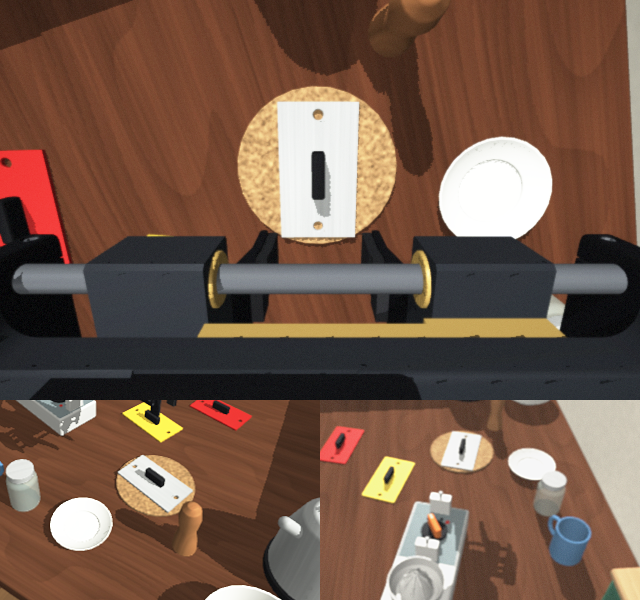

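The plate lies flat, centred on the mat to within about 6 mm. In the wrist view the mat is at (318,165) and the plate at (319,170). Next I'll go back over the dial and turn the tool anticlockwise.

```bash
python3 -m inch '[[45,[0,0,15],[0,0,0]],[45,[0,0,30],[0,0,-0.5]],[45,[0,0,40],[0,0,0]],[45,[0,0,40],[0,0,0]],[45,[0,0,40],[0,0,0]],[45,[0,0,40],[0,0,0]],[45,[0,0,40],[0,0,0]],[45,[0,0,40],[0,0,0]],[45,[0,0,40],[0,0,0]],[45,[0,0,35],[0,0,0]],[45,[0,0,20],[0,0,0]],[45,[0,0,0],[0,0,0]]]'
python3 -m inch '[[45,[0,0,0],[-9,0,0]],[45,[0,0,0],[-9,0,0]],[45,[0,0,0],[-9,0,0]],[45,[0,0,0],[-7,0,0]],[45,[0,0,0],[0,0,0]],[45,[0,0,0],[0,0,0]]]'
python3 - <<'E'
from w import *
im,P,T,o=look([("dial_grip",.102)],"w7.png")
# orange bar: contour at bar-top height
h=cv2.cvtColor(im,cv2.COLOR_RGB2HSV); m=cv2.inRange(h,(5,150,120),(18,255,255))
n,l,s,c=cv2.connectedComponentsWithStats(m)
for i in range(1,n):
    if s[i,4]>60:
        ys,xs=np.nonzero(l==i); p=np.array([atz("wrist",q,.106,P)[:2] for q in zip(xs,ys)]).astype(np.float32); print(c[i],s[i],cv2.minAreaRect(p))
E
```

```text
time: 15.88
position: [0.4392, -0.1049, 0.2613]
tool_rot: [-0.564, -0.422, 0.572, -0.42]
ft_force: [0.0, 0.1, -0.2]
grip_width: 0.0453
time: 16.62
position: [0.4375, -0.1008, 0.2615]
tool_rot: [0.412, 0.575, -0.418, 0.57]
ft_force: [-0.0, -0.3, -0.9]
grip_width: 0.0453
TCP [ 0.4375 -0.1008  0.2615] tool [[-0.011, 0.95, 0.312], [-0.002, 0.312, -0.95], [-1.0, -0.011, -0.002]] F [-0.0285 -0.2752 -0.9347] w 0.04526979255034303
dial_grip 0.83 [340.  190.5] [ 0.4555 -0.0963  0.102 ] tool mm [159.2717  20.1941   1.5938]
 cut 0.7 [338.  186.2  57.7  64.3] ((0.44880789518356323, -0.09106044471263885), (0.05831591412425041, 0.05923626199364662), 67.6116943359375)
 cut 0.65 [610.3 160.2  59.4  68.5] ((0.6861482858657837, 0.00657990574836731), (0.05087301880121231, 0.06982757896184921), 32.53515625)
[342.1431 101.3135] [   76     0   549   263 49833] ((0.4467906355857849, -0.052435338497161865), (0.4593902826309204, 0.2339300811290741), 17.950660705566406)
[175.0521   9.4167] [171   0  10  24  96] ((0.2750096321105957, 0.006575534585863352), (0.017599893733859062, 0.005383360665291548), 89.38554382324219)
[629.7085 113.1633] [615  96  25  29 343] ((0.6730843186378479, 0.05340088903903961), (0.021930234506726265, 0.0237511545419693), 18.17762565612793)
[335.9206 190.3378] [329 157  15  61 743] ((0.4506451189517975, -0.09402555227279663), (0.013513055630028248, 0.058300308883190155), 18.602514266967773)
[626.5075 220.203 ] [604 194  36  50 729] ((0.7295476198196411, -0.03294501453638077), (0.04299864545464516, 0.03711222484707832), 87.45487976074219)
[610.5802 209.6049] [603 198  18  26  81] ((0.7061785459518433, -0.032847050577402115), (0.026656635105609894, 0.005228475201874971), 86.4271011352539)
[343.9152 309.7384] [307 295  67  29 837] ((0.497101366519928, -0.21685022115707397), (0.07011163234710693, 0.03363024815917015), 18.57503318786621)
```

View pics/w7.png

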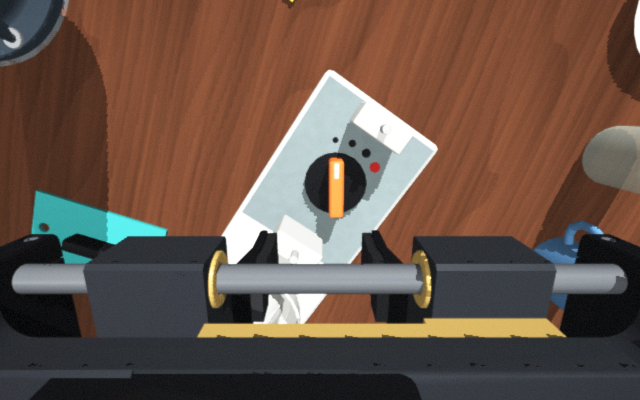

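The bar is at (336,190), aligned with the tool. The shift is y +15, down 159 mm.

```bash
python3 -m inch '[[45,[0,15,-1],[0,0,0.6]],[45,[0,0,0],[0,0,0]],[45,[25,0,0],[0,0,0]],[45,[30,0,0],[0,0,0]],[45,[25,0,0],[0,0,0]],[45,[20,0,0],[0,0,0]],[45,[10,0,0],[0,0,0]],[45,[0,0,0],[0,0,0]],[45,[0,0,0],[0,0,0]]]'
python3 - <<'E'
from w import *
im,P,T,o=look([("dial_grip",.102)],"w8.png")
h=cv2.cvtColor(im,cv2.COLOR_RGB2HSV); m=cv2.inRange(h,(5,150,120),(18,255,255))
n,l,s,c=cv2.connectedComponentsWithStats(m)
for i in range(1,n):
    if s[i,4]>400 and 250<c[i][0]<400:
        ys,xs=np.nonzero(l==i); p=np.array([atz("wrist",q,.106,P)[:2] for q in zip(xs,ys)]).astype(np.float32); print(c[i],s[i],cv2.minAreaRect(p))
print("to go",T.T@(np.array([.4515,-.095,.102])-o["position"])*1e3)
E
```

```text
time: 17.9
position: [0.4562, -0.0959, 0.1495]
tool_rot: [0.416, 0.571, -0.414, 0.574]
ft_force: [-0.3, -0.6, -0.2]
grip_width: 0.0451
TCP [ 0.4562 -0.0959  0.1495] tool [[0.005, 0.95, 0.312], [-0.001, 0.312, -0.95], [-1.0, 0.005, 0.002]] F [-0.2704 -0.5932 -0.1689] w 0.04506805822012308
dial_grip 0.67 [316.7 232.2] [ 0.4557 -0.0973  0.102 ] tool mm [47.4663 -1.1889  1.0758]
[310.5778 224.5874] [ 299  178   24   86 1665] ((0.44956061244010925, -0.09073840081691742), (0.014092937111854553, 0.05484645813703537), 18.275312423706055)
to go [47.4433 -4.4505 -2.4232]
```

```bash
python3 -m inch '[[45,[15,-4,-2],[0,0,-0.2]],[45,[15,0,0],[0,0,0]],[45,[10,0,0],[0,0,0]],[45,[5,0,0],[0,0,0]],[45,[0,0,0],[0,0,0]],[45,[0,0,0],[0,0,0]]]'
python3 - <<'E'
from w import *
o=get_obs();T=R.from_quat(o["tool_rot"]).as_matrix()
print("to go",T.T@(np.array([.4515,-.094,.102])-o["position"])*1e3)
E
```

```text
time: 18.8
position: [0.4543, -0.0964, 0.1062]
tool_rot: [0.415, 0.569, -0.415, 0.576]
ft_force: [-0.3, 0.0, -0.3]
grip_width: 0.0451
to go [ 4.1218 -1.9515 -3.1858]
```

```bash
python3 -m inch '[[45,[3,-1.5,-2.5],[0,0,0]],[45,[0,0,0],[0,0,0]],[0,[0,0,0],[0,0,0]],[0,[0,0,0],[0,0,0]],[0,[0,0,0],[0,0,0]],[0,[0,0,0],[0,0,0]],[0,[0,0,0],[0,0,0]],[0,[0,0,0],[0,0,0]]]' 30
```

```text
time: 19.8
position: [0.4506, -0.095, 0.1036]
tool_rot: [0.413, 0.57, -0.415, 0.576]
ft_force: [0.2, -0.2, -0.0]
grip_width: 0.0138
```

```bash
python3 -m inch '[[0,[0,0,0],[7,0,0]],[0,[0,0,0],[7,0,0]],[0,[0,0,0],[7,0,0]],[0,[0,0,0],[7,0,0]],[0,[0,0,0],[0,0,0]]]'
python3 - <<'E'
from w import *
o=get_obs();T=R.from_quat(o["tool_rot"]).as_matrix()
print("yaw",np.degrees(np.arctan2(T[1,1],T[0,1])),T[:,0],o["ft_force"],o["moment"],"to go",T.T@(np.array([.4506,-.095,.1036])-o["position"])*1e3)
E
```

```text
time: 20.42
position: [0.4513, -0.095, 0.1036]
tool_rot: [0.544, 0.449, -0.543, 0.456]
ft_force: [-0.6, 0.2, 0.5]
grip_width: 0.0138
yaw -10.418529282923986 [ 0.0068 -0.0073 -1.    ] [-0.5526  0.2359  0.4597] [-0.0979  0.275   0.0803] to go [ 0.0266 -0.6495  0.151 ]
```

```bash
python3 -m inch '[[0,[0,0,0],[7,0,0]],[0,[0,0,0],[7,0,0]],[0,[0,0,0],[7,0,0]],[0,[0,0,0],[7,0,0]],[0,[0,0,0],[7,0,0]],[0,[0,0,0],[5,0,0]],[0,[0,0,0],[0,0,0]],[0,[0,0,0],[0,0,0]]]'
python3 - <<'E'
from w import *
im,P,T,o=look([("dial_grip",.102)],"w9.png")
print("yaw",np.degrees(np.arctan2(T[1,1],T[0,1])),o["moment"],"to go",T.T@(np.array([.4506,-.095,.1036])-o["position"])*1e3)
S=imaging.camera("side"); a=np.zeros((600,640,3),np.uint8);a[:400]=im;a[400:,:320]=S[130:330,200:520];a[400:,320:]=imaging.camera("scene")[130:330,200:520];save("c9.png",a)
E
```

```text
time: 21.42
position: [0.4521, -0.0955, 0.1036]
tool_rot: [0.667, 0.235, -0.664, 0.243]
ft_force: [-0.5, -0.9, 0.5]
grip_width: 0.0135
TCP [ 0.4521 -0.0955  0.1036] tool [[0.007, 0.636, -0.771], [-0.008, -0.771, -0.636], [-1.0, 0.011, 0.0]] F [-0.5123 -0.8652  0.4962] w 0.013457602300230237
dial_grip 0.57 [323.1 268.3] [ 0.4514 -0.0982  0.102 ] tool mm [1.6409 1.6675 2.2407]
 cut 0.62 [321.8 255.9 108.4 129.8] ((0.46706852316856384, -0.08336524665355682), (0.0430595725774765, 0.04132472351193428), 86.80694580078125)
yaw -50.48800192185995 [-0.0586  0.4556  0.1148] to go [ 0.0086 -1.306   0.8639]
```

View pics/c9.png

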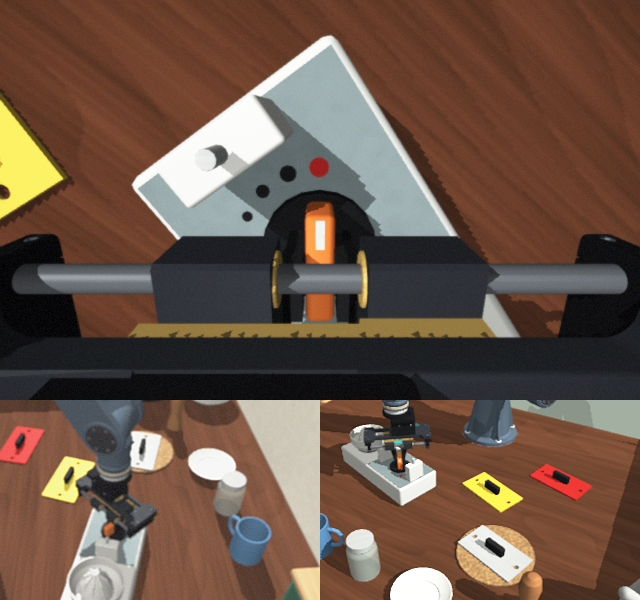

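The white pointer is exactly on the red third dot, and the tool has turned 68.7° (1.20 rad). I'll hold, recheck and hand in.

```bash
python3 -m inch '[[0,[0,0,0],[1,0,0]],[0,[0,0,0],[0,0,0]],[0,[0,0,0],[0,0,0]],[0,[0,0,0],[0,0,0]],[0,[0,0,0],[0,0,0]],[0,[0,0,0],[0,0,0]],[0,[0,0,0],[0,0,0]],[0,[0,0,0],[0,0,0]]]'
python3 - <<'E'
from w import *
im,P,T,o=look([],"w10.png")
print("yaw",np.degrees(np.arctan2(T[1,1],T[0,1])),o["moment"])
h=cv2.cvtColor(im,cv2.COLOR_RGB2HSV)[195:235,290:350]; m=cv2.inRange(h,(5,150,120),(18,255,255)); ys,xs=np.nonzero(m); print("bar slope px/row",np.polyfit(ys,xs,1))
w=(im[215:255,300:340].min(2)>180); ys,xs=np.nonzero(w); print("pointer",xs.mean()+300,ys.mean()+215,np.polyfit(ys,xs,1)[0])
c=imaging.camera("scene")
for r in imaging.tip_of("scene","plate")[:2]: print(r["confidence"],atz("scene",r["pixel"],.006))
E
```

```text
time: 22.68
position: [0.4521, -0.0955, 0.1036]
tool_rot: [0.669, 0.229, -0.666, 0.236]
ft_force: [0.1, -1.0, 1.5]
grip_width: 0.0136
TCP [ 0.4521 -0.0955  0.1036] tool [[0.007, 0.621, -0.784], [-0.008, -0.784, -0.621], [-1.0, 0.011, -0.0]] F [ 0.1175 -0.9933  1.5008] w 0.013586680286924573
yaw -51.61618132970527 [-0.0329  0.4022  0.0967]
bar slope px/row [-0.159  33.3761]
pointer 319.9846153846154 234.94615384615383 -0.003110419906687484
0.96 [0.1879 0.3318 0.006 ]
0.95 [0.3435 0.1543 0.006 ]
```

```bash
python3 -c "
from rig import robot; print(robot.hand_in())"
```

```text
the job is handed in; nothing more can be done
None
```

I lifted the steel plate off its pins and set it down flat on the cork mat. I then gripped the dial and turned it to the third notch. The job was handed in at about 23 s with the gripper still holding the dial at 30 N; no verdict was reported.

**Dial:** the tool turned about 69.8° (1.22 rad). In the last viewed picture the pointer was on the red third dot. After the final 1° turn and one-second hold, the pointer mark was still in line with the fingers and the opening was steady at 13.6 mm.

**Plate:** the wrist camera put its centre within about 6 mm of the mat's. The scene camera's points for plate and mat differed by about 20 mm, which is still inside the 35 mm limit. I released it only once the wrist force showed it was resting on the mat. In the last plate check, the two results I printed were the red and yellow look-alikes, so it did not confirm the plate's position. The viewed picture about 1 s earlier showed it flat on the mat.

**Bystanders:** the jar, saucer, mug and mill looked undisturbed in the pictures, though I did not measure their positions again at the end.

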